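# Check two trolley brake levers against their stops

## Robot

A 6-joint arm with a two-finger parallel gripper is mounted at the origin on a cart in front of the work surface, level with it; the furniture and walls round the work are solid. World frame = base frame: x ahead of the robot, y to its left, z up, the work surface at z = 0. Lengths are in m, angles in rad, forces in N, time in s.
With the tool pointing down it reaches from about 0.25 to 0.725 m from the base axis. Payload 4 kg.
Tool frame: the origin (TCP) lies midway between the tips of the shut fingers; the grasp point (between the pads) lies 19 mm behind it; z points along the fingers, y is the direction in which the jaws open and shut (so a half turn about z gives the same grasp; the last joint's range is limited). The gripper opens to 85 mm and grips with 20 to 120 N. Pads are 22 mm wide; open, the fingers measure 114 mm over their backs; the gripper's body (76 mm by 85 mm) begins 54 mm behind the grasp point. The pads swing forward as they close: fully open they stand 13 mm farther back than shut.
Start: joints at [-1.257, 0.241, 0.005, 1.335, 0, 1.571], TCP at [0.154, -0.476, 0.231] pointing down, gripper open.
Joint ranges: [-2.72, 2.72], [-1.05, 1.87], [-1.09, 1.28], [-1.99, 2.15], [-1.42, 1.44], [-3.14, 3.14]. Speed limits (rad/s): [2.79, 2.79, 3.14, 3.14, 3.14, 3.14].

## Interface

Orientations are given as a unit quaternion [x, y, z, w].
In Python, from workcell import bot, eyes, job gives the robot as it stands.
- The arm moves only by the shell command python3 -m crank 'ROWS'. ROWS is a JSON object of lists of equal length, an entry for each row: "dr": the turn, a rotation vector about the tool's x, y, z in rad, a list of three; "travel": the shift along the tool's x, y, z in m, a list of three; "hand": the finger opening in m, from 0 to 0.0854. In form: {"dr": [[wx, wy, wz], ...], "travel": [[x, y, z], ...], "hand": [hand, ...]}. A call has 1 to 10 rows; each row is the pose to reach, as a shift and turn from the pose commanded when the call began, along the tool's axes at that moment; what a row does not reach only later rows make up. A row lasts 1/8 s, in which the tool goes at most 62.5 mm and 10.7 degrees, less where a joint would pass 70% of its speed; a pose out of reach is approached as far as the arm can. A call with a gripper value outside its range is refused whole. The fingers move at their own pace and stop on an object; the grip force is fixed at half the most. Time passes only in rows, so rows that repeat a pose let the fingers close. It gives the time, the measured TCP pose, the force and the opening at its end, in the units of the state.
- bot.get_obs(): the state, without advancing time (a new reading comes with each control period).
- eyes.camera(name): name is "scene" or "top" or "wrist"; returns a dict with "color" (400x640x3 uint8, red, green, blue), "K" (3x3 intrinsics, pixels), "D" ([k1, k2, p1, p2, k3] as OpenCV has them; the pictures are not rectified), "R" (3x3) and "t" (3): a world point X has camera coordinates R X + t; the wrist camera has in their place "T_tool_cam" (4x4, takes a point from camera to tool coordinates, whose origin is the TCP and whose axes are the flange's). Camera axes: x right, y down, z forward; pixel columns grow to the right and rows downward; lengths in m; the calibration is good to about 2 mm. A picture is of the moment at which its call begins: read the wrist's pose just before it. There is no depth.
- job.job_done(): hands the job in, once; it reports no verdict.
The state is a dict: "clock": time; "joint_pos": joint angles; "joint_vel": joint speeds; "tau": joint torques, N m; "eef_pos": TCP position; "tool_rot": TCP orientation; "ft_force": force on the tool from outside, world axes, zero at the start; "ft_torque": the same for the moment, N m; "grip_width": finger opening in m.
Only numpy, scipy, OpenCV 4.12 (cv2) and the standard library are available. Lean on these libraries where they do the work, as an engineer would, in place of code of your own. Each camera call takes 0.05 s, during which the arm holds its last target.

## Task

Check that the two hand levers stop short of their bars, pressing only with the fingertips or the backs of the fingers: press the red lever fully in to its stop, hold it there for a second, and let it spring all the way out. Then press the blue lever fully in to its stop and finish while still holding it there. Press firmly but do not force the stops, do not grip or push the bars, and leave the loose things where they are.

Things in the scene. Friction and masses are not known exactly. Their poses are not given: they have to be found in the camera images.
- red_handle: Fixed bench stand with a trolley push bar and a red hand lever. Aluminium base 80 x 170 x 12 mm, two grey posts 114 mm high at its ends. Origin: centre of the base's underside. x is level and points from lever to bar (the pressing direction), y along the bar, z up. Turned up to 0.3 rad; at yaw 0 the lever is on the robot's side. May be the left or the right stand.
- red_bar: The fixed bar of the red-lever stand: black rubber grip (26 mm diameter) and black pivot bracket. Origin: middle of the bar's axis, 24 mm along the stand's +x, 95 mm above the bench; the bar runs along y, 176 mm long. Not to be gripped or pushed.
- red_lever (a joint): red lever's angle: 0 = fully out (springs back to it), 0.36 rad = fully in at its built-in hard stop, parallel to the bar and 24 mm short of the grip. Upright hinge at x -12, y +50 mm in the stand's frame; the lever runs from it towards -y, flared away from the bar when out. The spring gives about 3 N at the pad when out, 8 N just before the stop.
- red_pad (a point): Where to press the red lever: on its outer face (away from the bar), 85 mm from the hinge, at mid-height 95 mm above the bench; moves with it, 30 mm along the stand's +x over the stroke. The lever is a blade 112 mm long, 10 thick, 15 high with a 19 mm ball at the free end. Nothing is in front of its outer face; under it only the 12 mm base.
- blue_handle: Fixed bench stand with a trolley push bar and a blue hand lever. Aluminium base 80 x 170 x 12 mm, two grey posts 114 mm high at its ends. Origin: centre of the base's underside. x is level and points from lever to bar (the pressing direction), y along the bar, z up. Turned up to 0.3 rad; at yaw 0 the lever is on the robot's side. May be the left or the right stand.
- blue_bar: The fixed bar of the blue-lever stand: black rubber grip (26 mm diameter) and black pivot bracket. Origin: middle of the bar's axis, 24 mm along the stand's +x, 95 mm above the bench; the bar runs along y, 176 mm long. Not to be gripped or pushed.
- blue_lever (a joint): blue lever's angle: 0 = fully out (springs back to it), 0.36 rad = fully in at its built-in hard stop, parallel to the bar and 24 mm short of the grip. Upright hinge at x -12, y -50 mm in the stand's frame; the lever runs from it towards +y, flared away from the bar when out. The spring gives about 3 N at the pad when out, 8 N just before the stop.
- blue_pad (a point): Where to press the blue lever: on its outer face (away from the bar), 85 mm from the hinge, at mid-height 95 mm above the bench; moves with it, 30 mm along the stand's +x over the stroke. The lever is a blade 112 mm long, 10 thick, 15 high with a 19 mm ball at the free end. Nothing is in front of its outer face; under it only the 12 mm base.
- beaker: Loose glass beaker, 54 x 60 x 70 mm, standing between the two stands; origin at the centre of its underside. To be left alone.
- eyepiece: Loose black eyepiece, 36 mm diameter, 43 mm high, standing between the stands; origin under its centre. To be left alone.
- dish: Loose clear petri dish, 90 mm diameter, 16 mm high, lying between the stands; origin under its centre. To be left alone. Behind and right of it stands a fixed microscope, about 0.4 m tall, from 0.6 m ahead of the robot: move the arm between the stands in front of it.
- bench_timer: Loose white timer, 62 x 66 x 21 mm, lying behind the left stand; origin under its centre. To be left alone.
- magnifier: Loose black magnifier with handle, 58 x 121 mm, 9 mm thick, lying at the right of the right-hand stand; origin under the centre. To be left alone.

How it is judged:
By the outcome, as a careful person would: the job done as asked, in the order asked, and still so for the second after the job is handed in, while the arm keeps its last pose, push and grip.
It also fails if it takes over 56 s, if anything falls off the work surface, if the arm or the gripper's body presses on something with over 40 N, if the wrist force passes 120 N, or if a joint passes its speed limit or range.

## Working session

There is one attempt and no reset: what is moved stays moved. The work goes in short steps, Python scripts to look and compute and a shell command to move; the robot and the scene stay as the last step left them, time stands still between calls to the robot, and variables do not carry over. Pictures are saved under pics/ and viewed, and the job is handed in when it is done.

```bash
mkdir -p pics; ls; python3 - <<'E'
from workcell import bot, eyes, job
import cv2,pickle
o=bot.get_obs(); print(o)
for n in ["scene","top"]:
    c=eyes.camera(n); cv2.imwrite(f"pics/{n}0.png",c["color"][:,:,::-1]); pickle.dump(c,open(f"{n}0.pkl","wb")); print(n,c["K"],c["D"],c["R"],c["t"])
E
```

```text
pics
{'clock': 0.0, 'joint_pos': array([-1.25695159e+00,  2.41426302e-01,  3.70802634e-03,  1.33522020e+00,
        7.36460523e-07,  1.57080395e+00]), 'joint_vel': array([ 1.46884772e-03,  8.62231181e-05,  2.20695860e-03,  3.68464163e-04,
       -3.08169677e-04, -2.44194376e-06]), 'tau': array([-3.63636318e-04, -3.72318363e+01,  2.52407008e+01,  1.68534036e-02,
       -1.64360376e-04,  1.47897293e-05]), 'eef_pos': array([ 0.15415887, -0.47495976,  0.23040014]), 'tool_rot': array([ 9.87712960e-01,  1.56275277e-01, -1.67026627e-04, -1.05796917e-03]), 'ft_force': array([-0.17494322,  0.14144163, -1.04819298]), 'ft_torque': array([ 0.00455696,  0.0328146 , -0.0022378 ]), 'grip_width': 0.08502565986426107}
scene [[452.59193188   0.         320.14068858]
 [  0.         452.59193188 200.57659964]
 [  0.           0.           1.        ]] [0.02927715 0.         0.         0.         0.        ] [[-0.9008398  -0.43387427 -0.015517  ]
 [-0.26804073  0.5839297  -0.76627689]
 [ 0.34152867 -0.68613353 -0.64232309]] [0.48612536 0.27516631 1.16406017]
top [[505.72477993   0.         315.52899613]
 [  0.         505.72477993 199.64242421]
 [  0.           0.           1.        ]] [-0.02014133  0.          0.          0.          0.        ] [[-0.01695158 -0.99980246 -0.01037722]
 [-0.99235159  0.01809267 -0.12211048]
 [ 0.12227411  0.00822789 -0.99246226]] [-0.05507975  0.5821173   1.51970558]
```

View pics/scene0.png

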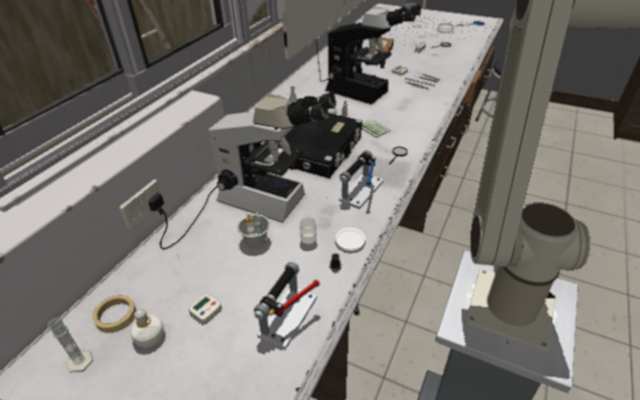

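View pics/top0.png

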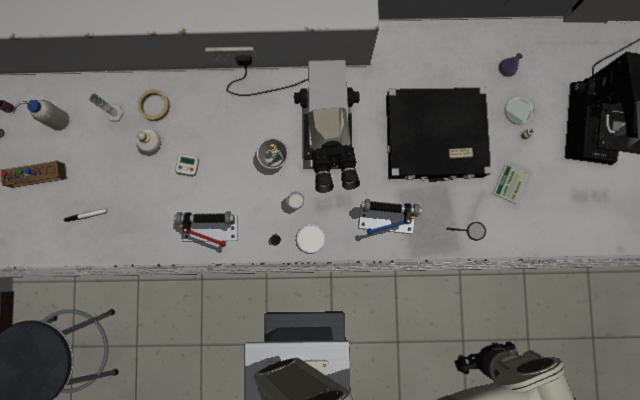

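```bash
python3 - <<'E'
import cv2,pickle
im=cv2.imread("pics/top0.png")
for n,(x0,y0,w,h) in {"L":(130,160,160,120),"R":(390,180,160,120)}.items():
    cv2.imwrite(f"pics/top0{n}.png",cv2.resize(im[y0:y0+h,x0:x0+w],None,fx=5,fy=5,interpolation=cv2.INTER_CUBIC))
E
```

```text
(no output)
```

Red stand is on the left (around 207,228 in top view) and blue on the right (around 388,217). I'll enlarge these.

```bash
python3 - <<'E'
import cv2
im=cv2.imread("pics/top0.png")
for n,(x0,y0,w,h) in {"L":(165,200,80,55),"R":(350,192,80,55)}.items():
    cv2.imwrite(f"pics/top0{n}.png",cv2.resize(im[y0:y0+h,x0:x0+w],None,fx=10,fy=10,interpolation=cv2.INTER_CUBIC))
E
```

```text
(no output)
```

View pics/top0L.png

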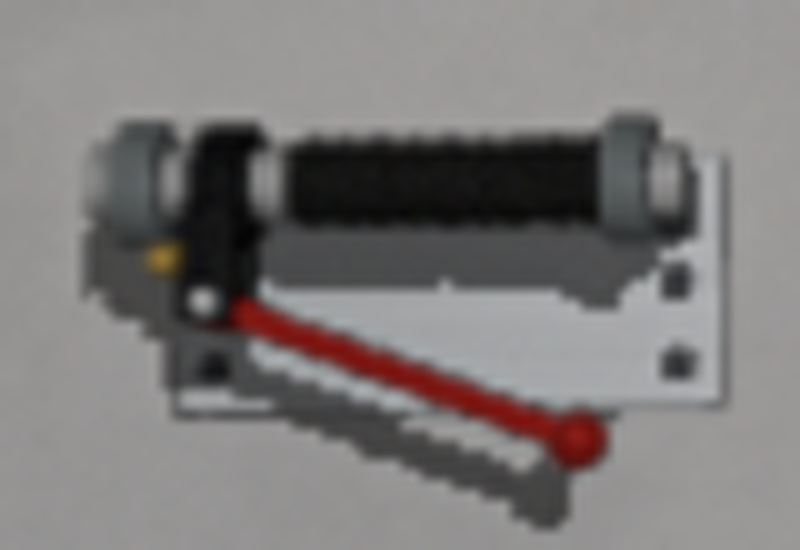

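View pics/top0R.png

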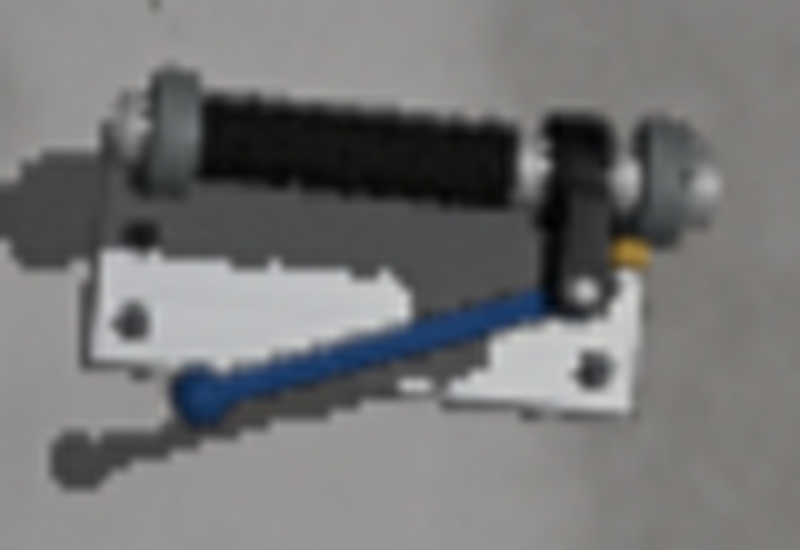

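```bash
cat > h.py <<'E'
import numpy as np,cv2,pickle
from scipy.optimize import least_squares
def proj(c,P): return cv2.projectPoints(np.array(P,float),cv2.Rodrigues(c["R"])[0],c["t"],c["K"],c["D"])[0][:,0]
def wp(p,L):
    x,y,a=p; L=np.array(L,float); c,s=np.cos(a),np.sin(a)
    return np.c_[x+c*L[:,0]-s*L[:,1],y+s*L[:,0]+c*L[:,1],L[:,2]]
lev=lambda s,q,r=.112,off=0: [-.012-r*np.sin(.36-q)-off*np.cos(.36-q), s*(.05-r*np.cos(.36-q))+s*off*np.sin(.36-q)*1, .095]
E
python3 - <<'E'
from h import *
c=pickle.load(open("top0.pkl","rb"))
D={"red":(165,200,1,[[-.04,-.085,.012],[-.04,.085,.012],[.04,-.085,.012],lev(1,0),[.024,.088,.095],[.024,-.088,.095]],[[727,405],[175,412],[727,155],[578,438],[88,185],[692,178]]),
"blue":(350,192,-1,[[-.04,.085,.012],[-.04,-.085,.012],lev(-1,0),[.024,.088,.095],[.024,-.088,.095]],[[90,358],[632,412],[202,395],[112,125],[718,187]])}
for n,(x0,y0,s,L,px) in D.items():
    px=(np.array(px)+.5)/10-.5+[x0,y0]
    r=least_squares(lambda p:(proj(c,wp(p,L))-px).ravel(),[.35,.2*s,0])
    print(n,r.x); print(np.round(r.fun.reshape(-1,2),2))
    for q in (0,.36):
        P=lev(s,q,.085,.005); print("pad",q,wp(r.x,[P]))
    print("ball",wp(r.x,[lev(s,0)]))
E
```

```text
red [ 0.5018449   0.26523693 -0.00607609]
[[-0.31  0.3 ]
 [ 0.27  0.19]
 [-0.11 -0.42]
 [-0.36 -0.17]
 [ 0.78  0.04]
 [-0.26  0.06]]
pad 0 [[0.45505412 0.23773087 0.095     ]]
pad 0.36 [[0.48463255 0.23034087 0.095     ]]
ball [[0.45005805 0.21073014 0.095     ]]
blue [ 0.5238589  -0.28484606 -0.11864479]
[[-0.39  0.27]
 [ 0.17  0.39]
 [ 0.38 -0.41]
 [ 0.44  0.02]
 [-0.62 -0.23]]
pad 0 [[ 0.48085326 -0.25173298  0.095     ]]
pad 0.36 [[ 0.51112124 -0.24807987  0.095     ]]
ball [[ 0.47925483 -0.22432048  0.095     ]]
```

```bash
cat >> h.py <<'E'
from scipy.spatial.transform import Rotation as Ro
def plan(targets,yaw):
    "world targets -> travel in current tool axes; yaw = direction of tool y in world"
    from workcell import bot
    o=bot.get_obs(); R=Ro.from_quat(o["tool_rot"]); M=R.as_matrix()
    for t in targets: print("travel",np.round(M.T@(np.array(t)-o["eef_pos"]),4))
    G=np.array([[-np.sin(yaw),np.cos(yaw),0],[np.cos(yaw),np.sin(yaw),0],[0,0,-1]]).T
    print("dr",np.round((R.inv()*Ro.from_matrix(G)).as_rotvec(),4))
def st():
    from workcell import bot
    o=bot.get_obs(); print(o["clock"],o["eef_pos"].round(4),"yaw",Ro.from_quat(o["tool_rot"]).as_matrix()[:,1].round(4),o["joint_pos"].round(2),"F",o["ft_force"].round(2),o["grip_width"])
E
python3 -c "
from h import *
plan([[.25,-.40,.23],[.36,-.25,.23],[.40,-.1,.23],[.405,.1,.23],[.405,.232,.23]],-.006)"
```

```text
travel [ 0.1143 -0.0418  0.0006]
travel [ 0.2652 -0.1505  0.0008]
travel [ 0.3496 -0.2808  0.001 ]
travel [ 0.4161 -0.4695  0.0014]
travel [ 0.4568 -0.5951  0.0016]
dr [-1.700e-03 -1.200e-03 -1.251e+00]
```

```bash
python3 -m crank '{"dr":[[0,0,-0.1],[0,0,-0.2],[0,0,-0.33],[0,0,-0.46],[0,0,-0.59],[0,0,-0.72],[0,0,-0.85],[0,0,-0.98],[0,0,-1.11],[0,0,-1.251]],"travel":[[0.05,-0.02,0],[0.10,-0.038,0],[0.15,-0.065,0],[0.20,-0.10,0],[0.25,-0.135,0],[0.28,-0.18,0],[0.305,-0.22,0],[0.335,-0.26,0],[0.35,-0.281,0],[0.35,-0.281,0]],"hand":[0,0,0,0,0,0,0,0,0,0]}'; python3 -c "
from h import *
st(); plan([[.405,.1,.23],[.405,.232,.23],[.405,.232,.078]],-.006)"
```

```text
clock: 1.35
eef_pos: [0.4006, -0.0984, 0.2309]
tool_rot: [0.706, 0.708, -0.0, -0.0]
ft_force: [0.1, -1.1, -0.7]
grip_width: 0.0003
1.35 [ 0.4006 -0.0984  0.2309] yaw [ 1.0e+00  2.6e-03 -8.0e-04] [-0.24  0.07 -0.2   1.3   0.    1.33] F [ 0.09 -1.14 -0.71] 0.0002796619374234386
travel [0.1984 0.0049 0.001 ]
travel [0.3304 0.0052 0.0011]
travel [0.3303 0.0054 0.1531]
dr [-0.0008 -0.0005  0.0086]
```

```bash
python3 -m crank '{"dr":[[0,0,0],[0,0,0],[0,0,0],[0,0,0],[0,0,0],[0,0,0],[0,0,0],[0,0,0],[0,0,0],[0,0,0]],"travel":[[0.05,0.004,0],[0.10,0.004,0],[0.15,0.004,0],[0.20,0.004,0],[0.25,0.004,0],[0.30,0.004,0],[0.33,0.004,0],[0.33,0.004,0.05],[0.33,0.004,0.10],[0.33,0.004,0.14]],"hand":[0,0,0,0,0,0,0,0,0,0]}'; python3 - <<'E'
from h import *
from workcell import eyes
st()
for n in ("top","wrist","scene"):
    c=eyes.camera(n); im=c["color"][:,:,::-1]
    if n=="top": im=cv2.resize(im[190:270,150:270],None,fx=6,fy=6,interpolation=cv2.INTER_CUBIC)
    if n=="scene": im=cv2.resize(im[200:360,200:400],None,fx=3.5,fy=3.5,interpolation=cv2.INTER_CUBIC)
    cv2.imwrite(f"pics/{n}1.png",im)
E
```

```text
clock: 2.6
eef_pos: [0.4054, 0.2293, 0.0891]
tool_rot: [0.709, 0.705, -0.001, -0.0]
ft_force: [0.6, 0.4, 0.0]
grip_width: -0.0005
2.6 [0.4054 0.2293 0.0891] yaw [ 1.     -0.0054 -0.0018] [ 0.51  0.29 -0.32  0.96 -0.    2.09] F [0.64 0.41 0.03] -0.0004720182624718486
```

View pics/top1.png

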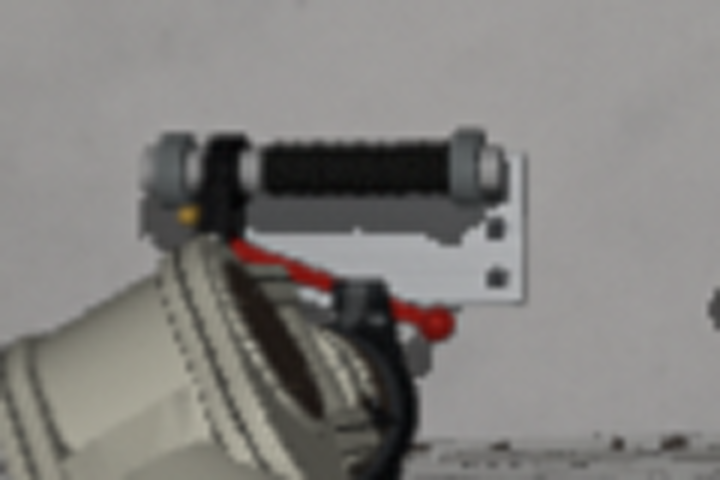

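View pics/wrist1.png

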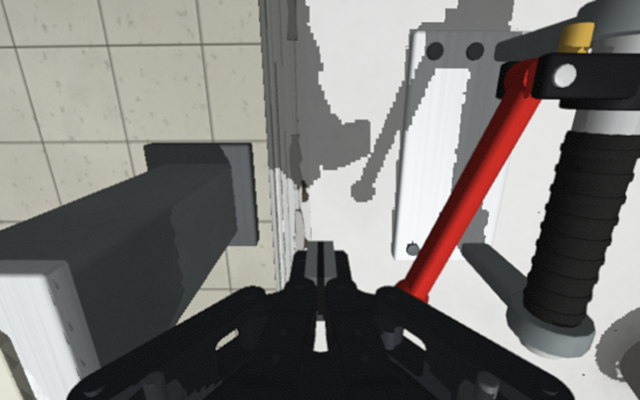

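View pics/scene1.png

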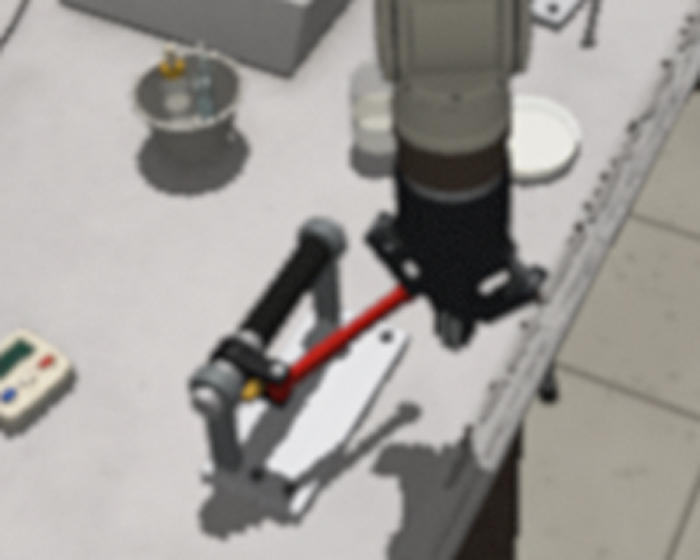

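Top view: the finger stands in front of the red lever near its pad, inside the ball. The wrist view shows the path clear. The knuckles bulge outwards, so I press low with the fingertips (TCP z ≈ 0.084).

```bash
python3 -m crank '{"dr":[[0,0,0],[0,0,0],[0,0,0],[0,0,0],[0,0,0],[0,0,0]],"travel":[[0,0.01,0.006],[0,0.02,0.006],[0,0.03,0.006],[0,0.038,0.006],[0,0.044,0.006],[0,0.044,0.006]],"hand":[0,0,0,0,0,0]}'; python3 -c "
from h import *
st()"
```

```text
clock: 3.5
eef_pos: [0.4499, 0.2289, 0.0849]
tool_rot: [0.709, 0.705, -0.001, -0.0]
ft_force: [-5.3, -1.8, 1.8]
grip_width: 0.0001
3.5 [0.4499 0.2289 0.0849] yaw [ 1.     -0.0064 -0.002 ] [ 0.47  0.37 -0.23  0.98  0.    2.05] F [-5.28 -1.8   1.83] 0.00011224913663059735
```

```bash
python3 -m crank '{"dr":[[0,0,0],[0,0,0],[0,0,0],[0,0,0],[0,0,0],[0,0,0]],"travel":[[0,0.004,0],[0,0.008,0],[0,0.012,0],[0,0.015,0],[0,0.017,0],[0,0.017,0]],"hand":[0,0,0,0,0,0]}'; python3 -c "
from h import *
st()"
```

```text
clock: 4.25
eef_pos: [0.4652, 0.2278, 0.0844]
tool_rot: [0.709, 0.705, -0.003, -0.001]
ft_force: [-6.3, -3.1, 1.6]
grip_width: -0.0001
4.25 [0.4652 0.2278 0.0844] yaw [ 1.     -0.0063 -0.0046] [ 0.46  0.39 -0.19  1.   -0.    2.03] F [-6.29 -3.06  1.62] -9.376044933209333e-05
```

```bash
for i in 1; do python3 -m crank '{"dr":[[0,0,0],[0,0,0],[0,0,0]],"travel":[[0,0.0015,0],[0,0.003,0],[0,0.003,0]],"hand":[0,0,0]}'; done; python3 -m crank '{"dr":[[0,0,0],[0,0,0],[0,0,0]],"travel":[[0,0.0015,0],[0,0.002,0],[0,0.002,0]],"hand":[0,0,0]}'
```

```text
clock: 4.62
eef_pos: [0.468, 0.2276, 0.0844]
tool_rot: [0.709, 0.705, -0.003, -0.0]
ft_force: [-7.9, -4.9, 1.6]
grip_width: -0.0001
clock: 5.0
eef_pos: [0.4698, 0.2276, 0.0843]
tool_rot: [0.709, 0.705, -0.003, -0.001]
ft_force: [-7.3, -3.2, 2.6]
grip_width: 0.0
```

```bash
python3 -m crank '{"dr":[[0,0,0],[0,0,0],[0,0,0]],"travel":[[0,0.001,0],[0,0.002,0],[0,0.002,0]],"hand":[0,0,0]}';  python3 - <<'E'
from h import *
from workcell import eyes
c=eyes.camera("top"); im=c["color"][:,:,::-1]
cv2.imwrite(f"pics/top2.png",cv2.resize(im[200:255,165:245],None,fx=9,fy=9,interpolation=cv2.INTER_CUBIC))
cv2.imwrite(f"pics/wrist2.png",eyes.camera("wrist")["color"][:,:,::-1])
E
```

```text
clock: 5.38
eef_pos: [0.4711, 0.2275, 0.0843]
tool_rot: [0.709, 0.705, -0.004, -0.001]
ft_force: [-9.3, -4.9, 3.2]
grip_width: 0.0002
```

View pics/top2.png

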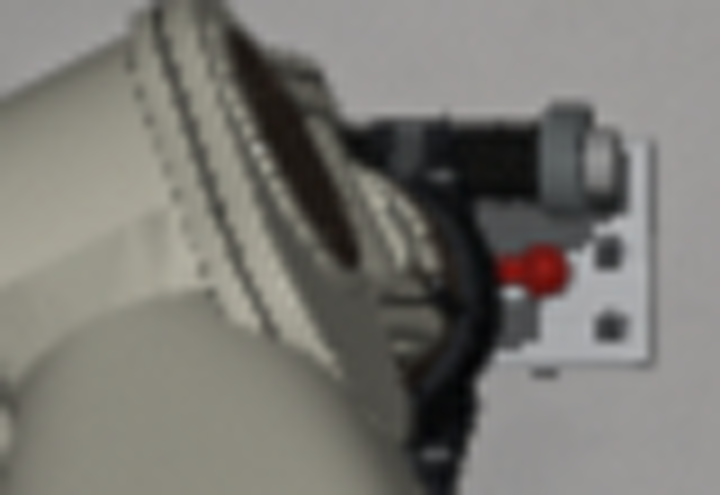

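View pics/wrist2.png

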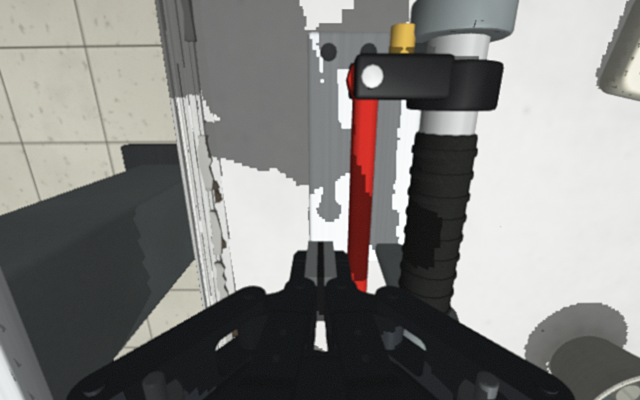

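The lever now looks nearly parallel to the bar, with the ball at about (225,230) in the full top image. I'll continue in small steps until the force jumps.

```bash
python3 -m crank '{"dr":[[0,0,0],[0,0,0]],"travel":[[0,0.0015,0],[0,0.0015,0]],"hand":[0,0]}';python3 -m crank '{"dr":[[0,0,0],[0,0,0]],"travel":[[0,0.0015,0],[0,0.0015,0]],"hand":[0,0]}'; python3 - <<'E'
from h import *
c=pickle.load(open("top0.pkl","rb"))
for q in (.2,.28,.32,.34,.36): print(q,proj(c,wp([.5018,.2652,-.006],[lev(1,q)])))
E
```

```text
clock: 5.72
eef_pos: [0.4713, 0.2275, 0.0843]
tool_rot: [0.709, 0.705, -0.004, -0.002]
ft_force: [-12.1, -4.0, 6.1]
grip_width: -0.0001
clock: 5.98
eef_pos: [0.4714, 0.2274, 0.0842]
tool_rot: [0.709, 0.705, -0.005, -0.003]
ft_force: [-14.8, -4.8, 7.8]
grip_width: -0.0001
0.2 [[224.03320923 235.79957839]]
0.28 [[224.42905108 232.76794714]]
0.32 [[224.53621706 231.24620925]]
0.34 [[224.56704802 230.48493222]]
0.36 [[224.58270325 229.72379134]]
```

The stop is reached: the position is fixed at x = 0.4714 while the force rises to about 15 N, matching the prediction. I'll hold.

```bash
python3 -m crank '{"dr":[[0,0,0],[0,0,0],[0,0,0],[0,0,0],[0,0,0],[0,0,0],[0,0,0],[0,0,0],[0,0,0],[0,0,0]],"travel":[[0,0.001,0],[0,0.001,0],[0,0.001,0],[0,0.001,0],[0,0.001,0],[0,0.001,0],[0,0.001,0],[0,0.001,0],[0,0.001,0],[0,0.001,0]],"hand":[0,0,0,0,0,0,0,0,0,0]}'
python3 -m crank '{"dr":[[0,0,0],[0,0,0],[0,0,0],[0,0,0]],"travel":[[0,0,0],[0,0,0],[0,0,0],[0,0,0]],"hand":[0,0,0,0]}'
python3 - <<'E'
from h import *
from workcell import eyes
c=eyes.camera("top"); im=c["color"][:,:,::-1]
cv2.imwrite(f"pics/top3.png",cv2.resize(im[200:255,165:245],None,fx=9,fy=9,interpolation=cv2.INTER_CUBIC))
E
```

```text
clock: 7.22
eef_pos: [0.4715, 0.2274, 0.0842]
tool_rot: [0.709, 0.705, -0.006, -0.003]
ft_force: [-17.3, -5.2, 9.4]
grip_width: 0.0001
clock: 7.72
eef_pos: [0.4715, 0.2274, 0.0842]
tool_rot: [0.709, 0.705, -0.006, -0.003]
ft_force: [-17.2, -3.0, 9.3]
grip_width: -0.0
```

View pics/top3.png

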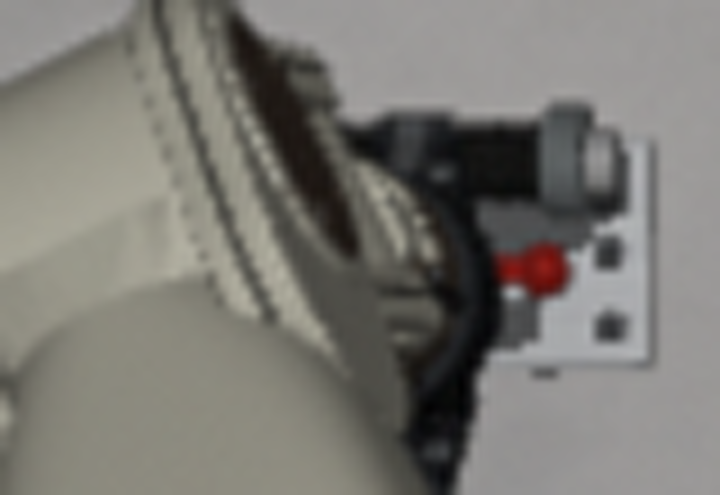

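```bash
python3 - <<'E'
from h import *
from workcell import eyes
c=eyes.camera("scene"); im=c["color"][:,:,::-1]
cv2.imwrite(f"pics/scene3.png",cv2.resize(im[240:350,240:350],None,fx=5,fy=5,interpolation=cv2.INTER_CUBIC))
cv2.imwrite(f"pics/wrist3.png",eyes.camera("wrist")["color"][:,:,::-1])
E
```

```text
(no output)
```

View pics/scene3.png

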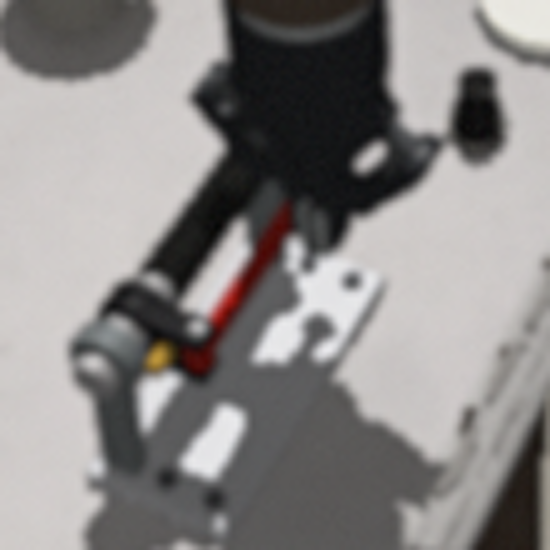

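View pics/wrist3.png

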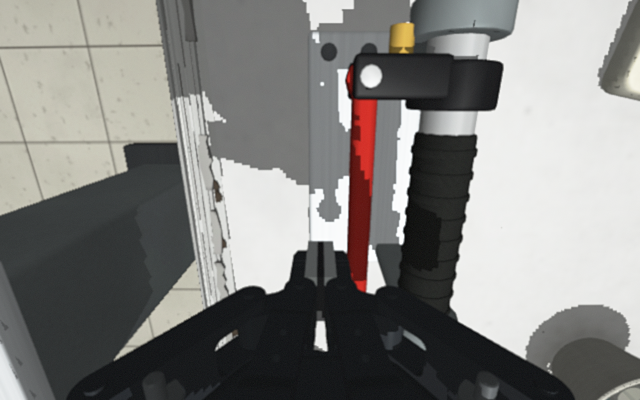

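```bash
python3 - <<'E'
from h import *
from workcell import eyes
c=eyes.camera("scene")
p=np.array([.4054,.2293,.0891])
print("tip",proj(c,[p]),(np.array([450,345])/3.5+200))
r=least_squares(lambda v:(proj(c,[p+[-v[0],0,v[1]]])-[354.3,281.4]).ravel(),[.05,.05]);print(r.x,r.fun)
r=least_squares(lambda v:(proj(c,[p+[v[0],0,v[1]]])-[310,267]).ravel(),[.05,.05]);print(r.x,r.fun)
E
```

```text
tip [[328.49481039 297.26978805]] [328.57142857 298.57142857]
[0.0636628  0.09052127] [0. 0.]
[0.0468556  0.08577747] [ 2.89901436e-12 -3.16617843e-11]
```

The knuckles sit about 85 mm above the tip, well clear of the bar, so the resistance is the lever's own stop. It was held for about 2 s. I'll release smoothly.

```bash
python3 -m crank '{"dr":[[0,0,0],[0,0,0],[0,0,0],[0,0,0],[0,0,0],[0,0,0],[0,0,0],[0,0,0],[0,0,0],[0,0,0]],"travel":[[0,-0.007,0],[0,-0.014,0],[0,-0.021,0],[0,-0.028,0],[0,-0.035,0],[0,-0.042,0],[0,-0.052,0],[0,-0.062,0],[0,-0.072,0],[0,-0.072,0]],"hand":[0,0,0,0,0,0,0,0,0,0]}'
python3 - <<'E'
from h import *
from workcell import eyes
st()
c=eyes.camera("top"); im=c["color"][:,:,::-1]
cv2.imwrite(f"pics/top4.png",cv2.resize(im[200:255,165:245],None,fx=9,fy=9,interpolation=cv2.INTER_CUBIC))
cv2.imwrite(f"pics/wrist4.png",eyes.camera("wrist")["color"][:,:,::-1])
plan([[.40,.23,.23],[.40,-.1,.23],[.425,-.249,.23],[.425,-.249,.0845]],-.1186)
E
```

```text
clock: 9.18
eef_pos: [0.4058, 0.2294, 0.0854]
tool_rot: [0.709, 0.705, -0.0, 0.0]
ft_force: [0.1, 1.4, -0.0]
grip_width: 0.0001
9.175 [0.4058 0.2294 0.0854] yaw [ 1.0e+00 -5.6e-03 -1.0e-04] [ 0.51  0.3  -0.33  0.95 -0.    2.09] F [ 0.09  1.39 -0.05] 0.00012482747181211587
travel [ 0.0002 -0.0066 -0.1445]
travel [-0.3298 -0.0047 -0.1445]
travel [-0.4786  0.0212 -0.1445]
travel [-0.4786  0.0211  0.001 ]
dr [ 8.000e-04 -1.000e-04  1.127e-01]
```

View pics/top4.png

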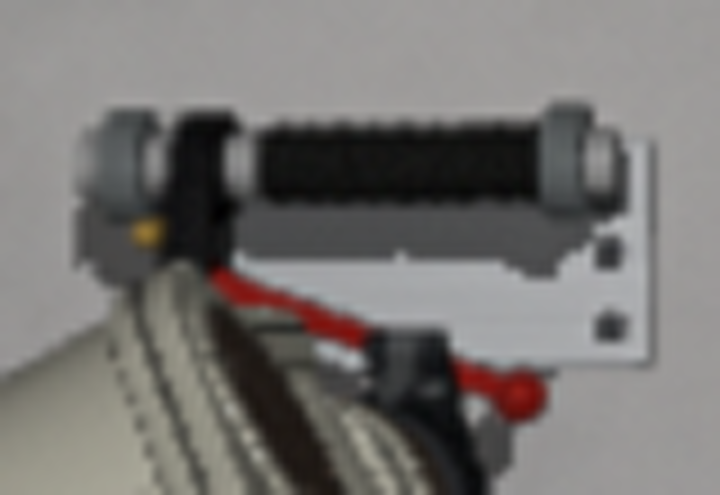

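View pics/wrist4.png

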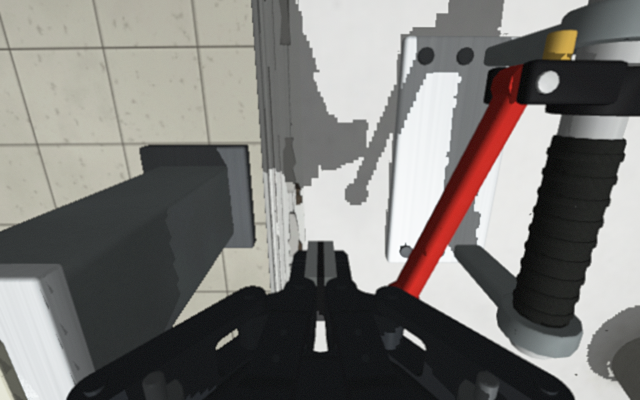

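The red ball is back at (222.8, 243.7), the same as initially, and the contact force is zero, so the lever is fully out. Next is blue: up, across, down.

```bash
python3 -m crank '{"dr":[[0,0,0],[0,0,0],[0,0,0],[0,0,0],[0,0,0],[0,0,0],[0,0,0],[0,0,0.03],[0,0,0.06],[0,0,0.09]],"travel":[[0,-0.006,-0.05],[0,-0.006,-0.10],[0,-0.006,-0.145],[-0.05,-0.006,-0.145],[-0.10,-0.006,-0.145],[-0.15,-0.006,-0.145],[-0.20,-0.006,-0.145],[-0.25,-0.006,-0.145],[-0.30,0.0,-0.145],[-0.35,0.006,-0.145]],"hand":[0,0,0,0,0,0,0,0,0,0]}'
python3 -c "
from h import *
st(); plan([[.427,-.238,.23],[.427,-.238,.0845]],-.1186)"
```

```text
clock: 10.52
eef_pos: [0.4107, -0.1223, 0.2306]
tool_rot: [0.741, 0.672, 0.0, 0.001]
ft_force: [0.5, -0.2, 0.3]
grip_width: -0.0002
10.525 [ 0.4107 -0.1223  0.2306] yaw [ 0.9953 -0.0973  0.0013] [-0.29  0.1  -0.17  1.3  -0.    1.38] F [ 0.54 -0.16  0.28] -0.00022914773080649469
travel [-0.1135  0.0274  0.0007]
travel [-0.1135  0.0273  0.1462]
dr [0.0013 0.0003 0.0212]
```

```bash
python3 -m crank '{"dr":[[0,0,0.01],[0,0,0.021],[0,0,0.021],[0,0,0.021],[0,0,0.021],[0,0,0.021],[0,0,0.021],[0,0,0.021]],"travel":[[-0.05,0.012,0],[-0.095,0.023,0],[-0.1135,0.027,0],[-0.1135,0.027,0],[-0.1135,0.027,0.05],[-0.1135,0.027,0.10],[-0.1135,0.027,0.146],[-0.1135,0.027,0.146]],"hand":[0,0,0,0,0,0,0,0]}'; python3 - <<'E'
from h import *
from workcell import eyes
st()
c=eyes.camera("top"); im=c["color"][:,:,::-1]
cv2.imwrite(f"pics/top5.png",cv2.resize(im[192:247,350:430],None,fx=9,fy=9,interpolation=cv2.INTER_CUBIC))
cv2.imwrite(f"pics/wrist5.png",eyes.camera("wrist")["color"][:,:,::-1])
E
```

```text
clock: 11.52
eef_pos: [0.4233, -0.2327, 0.0814]
tool_rot: [0.747, 0.665, -0.001, -0.004]
ft_force: [-0.4, 0.1, -0.1]
grip_width: 0.0002
11.525 [ 0.4233 -0.2327  0.0814] yaw [ 0.9934 -0.1147 -0.0082] [-0.5   0.34 -0.28  0.96  0.    1.18] F [-0.44  0.06 -0.1 ] 0.00024744825727861036
```

View pics/top5.png

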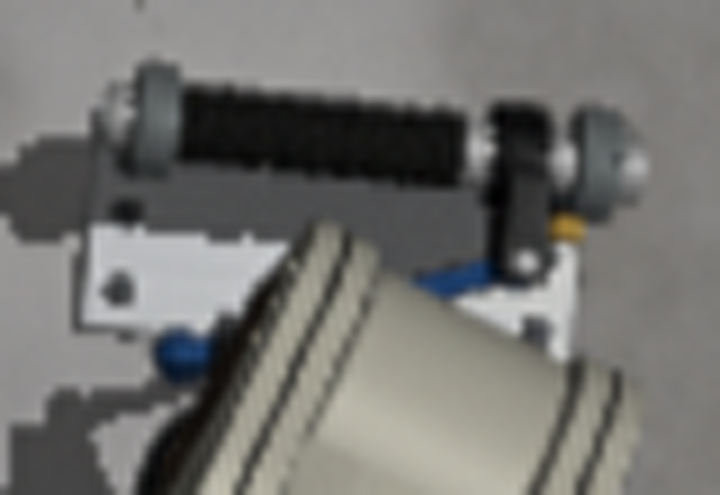

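View pics/wrist5.png

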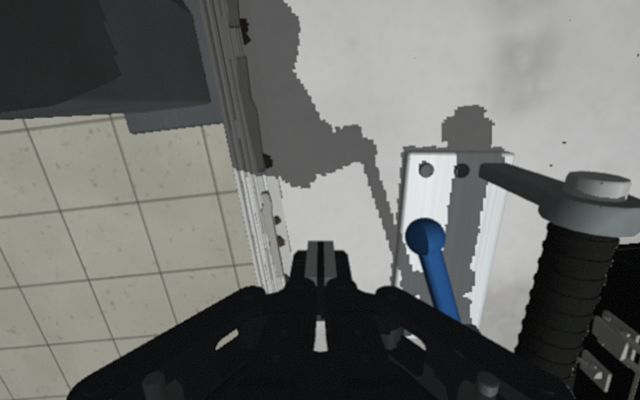

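The tip stands in front of the blue lever, a bit towards the ball. I'll correct by −5 mm in tool x and raise 3 mm, then press.

```bash
python3 -m crank '{"dr":[[0,0,0],[0,0,0],[0,0,0],[0,0,0],[0,0,0],[0,0,0],[0,0,0]],"travel":[[-0.005,0.006,-0.003],[-0.005,0.015,-0.003],[-0.005,0.025,-0.003],[-0.005,0.034,-0.003],[-0.005,0.040,-0.003],[-0.005,0.046,-0.003],[-0.005,0.046,-0.003]],"hand":[0,0,0,0,0,0,0]}'
python3 -c "
from h import *
st()"
```

```text
clock: 12.5
eef_pos: [0.4706, -0.2456, 0.0866]
tool_rot: [0.747, 0.665, -0.001, -0.001]
ft_force: [-4.0, 1.5, -0.0]
grip_width: -0.0001
12.5 [ 0.4706 -0.2456  0.0866] yaw [ 0.9932 -0.1164 -0.0027] [-0.48  0.41 -0.15  1.01  0.    1.21] F [-3.99  1.54 -0.03] -0.00014693907659484368
```

```bash
python3 -m crank '{"dr":[[0,0,0],[0,0,0],[0,0,0],[0,0,0],[0,0,0],[0,0,0],[0,0,0]],"travel":[[0.001,0.004,0.001],[0.001,0.008,0.002],[0.001,0.012,0.002],[0.001,0.016,0.002],[0.001,0.019,0.002],[0.001,0.021,0.002],[0.001,0.021,0.002]],"hand":[0,0,0,0,0,0,0]}'
python3 -m crank '{"dr":[[0,0,0],[0,0,0],[0,0,0]],"travel":[[0,0.0015,0],[0,0.003,0],[0,0.003,0]],"hand":[0,0,0]}'
python3 -m crank '{"dr":[[0,0,0],[0,0,0],[0,0,0]],"travel":[[0,0.001,0],[0,0.002,0],[0,0.002,0]],"hand":[0,0,0]}'
```

```text
clock: 13.38
eef_pos: [0.4909, -0.2463, 0.0847]
tool_rot: [0.747, 0.665, -0.0, -0.002]
ft_force: [-6.7, 4.6, 2.7]
grip_width: 0.0002
clock: 13.75
eef_pos: [0.4937, -0.2465, 0.0847]
tool_rot: [0.747, 0.665, -0.0, -0.002]
ft_force: [-6.3, 4.8, 3.3]
grip_width: 0.0001
clock: 14.12
eef_pos: [0.4955, -0.2466, 0.0847]
tool_rot: [0.747, 0.665, -0.0, -0.003]
ft_force: [-6.2, 4.6, 2.4]
grip_width: -0.0002
```

```bash
python3 -m crank '{"dr":[[0,0,0],[0,0,0]],"travel":[[0,0.0015,0],[0,0.0015,0]],"hand":[0,0]}'
python3 -m crank '{"dr":[[0,0,0],[0,0,0]],"travel":[[0,0.0015,0],[0,0.0015,0]],"hand":[0,0]}'
python3 -m crank '{"dr":[[0,0,0],[0,0,0]],"travel":[[0,0.0015,0],[0,0.0015,0]],"hand":[0,0]}'
```

```text
clock: 14.38
eef_pos: [0.4968, -0.2467, 0.0847]
tool_rot: [0.747, 0.665, -0.0, -0.003]
ft_force: [-7.8, 4.7, 3.1]
grip_width: -0.0002
clock: 14.62
eef_pos: [0.4971, -0.2467, 0.0846]
tool_rot: [0.747, 0.665, -0.001, -0.004]
ft_force: [-9.9, 5.8, 5.6]
grip_width: -0.0002
clock: 14.88
eef_pos: [0.4972, -0.2467, 0.0846]
tool_rot: [0.747, 0.665, -0.002, -0.005]
ft_force: [-13.3, 5.8, 7.5]
grip_width: -0.0001
```

Stop reached at about x = 0.497. I'll add a little more preload and check.

```bash
python3 -m crank '{"dr":[[0,0,0],[0,0,0],[0,0,0],[0,0,0]],"travel":[[0,0.0015,0],[0,0.0015,0],[0,0.0015,0],[0,0.0015,0]],"hand":[0,0,0,0]}'
python3 -m crank '{"dr":[[0,0,0],[0,0,0],[0,0,0],[0,0,0],[0,0,0],[0,0,0]],"travel":[[0,0,0],[0,0,0],[0,0,0],[0,0,0],[0,0,0],[0,0,0]],"hand":[0,0,0,0,0,0]}'
python3 - <<'E'
from h import *
from workcell import eyes
st()
c=eyes.camera("top"); im=c["color"][:,:,::-1]; cv2.imwrite("pics/top6f.png",im)
cv2.imwrite(f"pics/top6.png",cv2.resize(im[192:247,350:430],None,fx=9,fy=9,interpolation=cv2.INTER_CUBIC))
cv2.imwrite(f"pics/wrist6.png",eyes.camera("wrist")["color"][:,:,::-1])
for q in (0.3,.33,.36): print(q,((proj(c,wp([.52386,-.28485,-.11864],[lev(-1,q)]))-[350,192]+.5)*9))
E
```

```text
clock: 15.38
eef_pos: [0.4974, -0.2467, 0.0845]
tool_rot: [0.747, 0.664, -0.003, -0.005]
ft_force: [-16.3, 6.3, 10.0]
grip_width: 0.0002
clock: 16.12
eef_pos: [0.4974, -0.2467, 0.0845]
tool_rot: [0.747, 0.664, -0.003, -0.005]
ft_force: [-16.3, 6.2, 10.0]
grip_width: 0.0001
16.125 [ 0.4974 -0.2467  0.0845] yaw [ 0.993  -0.1172 -0.0119] [-0.46  0.46 -0.07  1.05 -0.    1.23] F [-16.32   6.17  10.05] 0.0001320701039592176
0.3 [[173.31417091 250.37547271]]
0.33 [[173.7668534  240.13630877]]
0.36 [[174.52727873 229.92435647]]
```

View pics/top6.png

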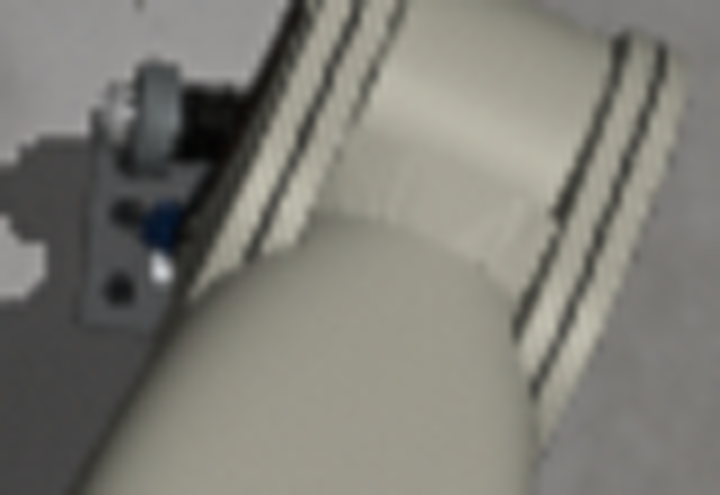

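View pics/wrist6.png

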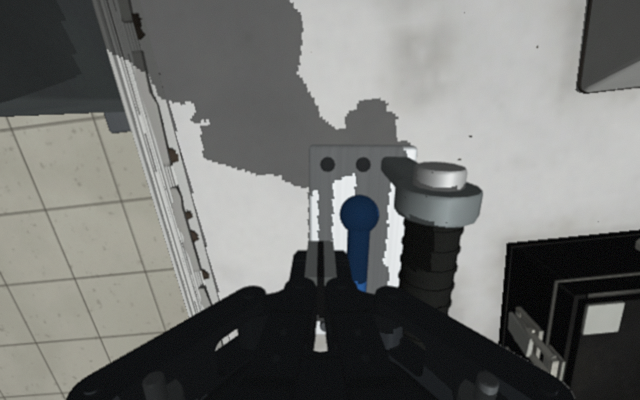

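View pics/top6f.png

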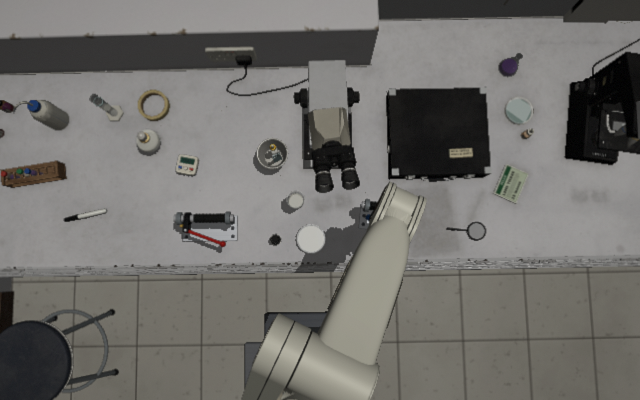

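The blue ball is at crop row ~226 (230 predicted at the stop), the lever is parallel to the bar, and the force is steady at about 16 N in x. Red is out and the loose things haven't moved.

```bash
python3 -c "
from workcell import job
print(job.job_done())"
```

```text
the job is handed in; nothing more can be done
None
```

I did the job in the order you asked and handed it in at about 16 s of the 56 s allowed, with the blue lever still held in. Both levers were pressed with the shut fingertips.

- **Red lever:** I pressed it until it stopped moving. The tool stayed within about 0.3 mm while the force along the push rose from about 9 N to 17 N. I held it at the stop for about 2 s and then let it go. The top picture showed the lever's ball back at its starting pixel, with no force left on the tool.
- **Blue lever:** I pressed it the same way and it stopped at x = 0.497 m, where I had predicted 0.4967 m. The push was steady at about 16 N over the last 0.75 s before hand-in. The top and wrist pictures showed the lever parallel to its bar, with a gap left between them.
- **Surroundings:** The last top picture showed the loose things where they started and the red lever out. By my estimate from the scene camera, the gripper's knuckles stay well above the bars, so I don't believe they touched.

Two readings were not a clean match. At both stops there was about 10 N of upward force on the tool, which I put down to friction as the arm flexed. The blue ball in the top picture was also about half a camera pixel past the predicted row and about one pixel off sideways, roughly as close as I can read it.

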